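# Sort two tagged housings into the pass and reject nests

## Robot

A 6-joint arm with a two-finger parallel gripper is mounted at the origin on a cart in front of the work surface, level with it; the furniture and walls round the work are solid. World frame = base frame: x ahead of the robot, y to its left, z up, the work surface at z = 0. Lengths are in mm, angles in degrees, forces in N, time in s.
With the tool pointing down it reaches from about 375 to 925 mm from the base axis. Payload 5.7 kg.
Tool frame: the origin (TCP) lies at the centre of the arm's flange, where the gripper is bolted on; the fingertips stand 173 mm ahead of it and the grasp point (between the pads) lies 155 mm ahead of it; x points along the fingers, y is the direction in which the jaws open and shut, and the axes are right-handed (so a half turn about x gives the same grasp; the last joint's range is limited). The gripper opens to 85 mm and grips with 20 to 120 N. Pads are 22 mm wide; open, the fingers measure 114 mm over their backs; the gripper's body (76 mm by 85 mm) begins 54 mm behind the grasp point. The pads swing forward as they close: fully open they stand 13 mm farther back than shut.
Start: joints at [57.748, 20.558, 86.54, -0, 72.909, -6.595], TCP at [259.788, 540.828, 404.667] pointing down, gripper open.
Joint ranges: [-170.27, 170.27], [-57.76, 135], [12.27, 136.19], [-55.21, 235.2], [11.17, 155.16], [-170.74, 170.74]. Speed limits (degrees/s): [136.94, 136.94, 180, 180, 180, 180].

## Interface

Orientations are given as [roll, pitch, yaw] about the fixed x, y, z axes, in that order (R = Rz(yaw) Ry(pitch) Rx(roll)).
In Python, from cell import observe, optics, bot gives the robot as it stands. The module is installed in compiled form; this text tells all that it offers.
- The arm moves only by the shell command python3 -m jog 'ROWS' [OPENING] [FORCE]. ROWS is JSON, a list of rows, each a list of 6 numbers: the shift along the world's x, y, z in m, then the turn, a rotation vector about the world's x, y, z in degrees. A call has 1 to 20 rows; each row is the pose to reach, as a shift and turn from the pose measured when the call began; what a row does not reach only later rows make up. A row lasts 1/10 s, in which the tool goes at most 50 mm and 8.59 degrees, less where a joint would pass 70% of its speed; a pose out of reach is approached as far as the arm can. A call with a gripper value outside its range is refused whole. OPENING is the gripper's target within -1 to 1 (shut at 1, half-way at 0, fully open at -1), set as the call begins (- or left out, the last holds). The fingers move at their own pace and stop on an object; FORCE is the grip in N (left out, the last holds). Time passes only in rows, so rows that repeat a pose let the fingers close. It gives the time, the measured TCP pose, the force and the opening at its end, in the units of the state.
- observe(): the state, without advancing time (a new reading comes with each control period).
- optics.capture(name): name is "scene" or "top" or "wrist"; returns (picture, depth): 480x640x3 uint8, red, green, blue; 480x640 float32, mm along the optical axis (not along the pixel's ray), 0 where there is no reading.
- optics.calibration(name): a dict with "fx", "fy", "cx", "cy" (pixels), "k1" (the pictures are not rectified: a ray, as slopes to the right and down, at radius r is drawn at 1 + k1 r^2 times it, then the intrinsics apply), "R" (3x3) and "t" (3): a world point X has camera coordinates R X + t. Camera axes: x right, y down, z forward; pixel columns grow to the right and rows downward; lengths in mm; the calibration is good to about 2 mm. A picture is of the moment at which its call begins: read the wrist's pose just before it. calibration takes no time and is no camera call; for the wrist camera it gives the pose at the moment of the call.
- bot.finish_job(): hands the job in, once; it reports no verdict.
Trained networks look in the newest picture that a camera, given by its name, has taken for a name from the list of things; names that differ only in an ending like _2 or _b are one class to them, and where a whole thing is asked for, a point or a joint stands for the part that bears it (a point fixed in the world has none). Each returns a list of dicts, best first, with "conf" (0 to 1); they miss things now and then, are a little off and sometimes report something else, mostly with a low value. They report only what shows in the picture. A call takes as long as a camera call.
- optics.boxes_of(target, camera): "centre" ([x, y, z] in mm, in the coordinates of the camera as it stood for that picture, good to about 4 mm: the middle of the surface that is visible of it).
The state is a dict: "time_s": time; "joint_positions": joint angles; "joint_velocities": joint speeds; "effort": joint torques, N m; "position": TCP position; "ee_rot": TCP orientation; "contact_force": force on the tool from outside, world axes, zero at the start; "ft_torque": the same for the moment, N m; "gripper_width": finger opening in mm.
Only numpy, scipy, OpenCV 4.12 (cv2) and the standard library are available. Lean on these libraries where they do the work, as an engineer would, in place of code of your own. Each camera call takes 0.05 s, during which the arm holds its last target.

## Task

Sort the two tagged housings: slide each one flat along the cart top, without lifting it, into the nest whose hood carries the disc of the same colour as the housing's tag (green is pass, red is reject). Push each one fully home: the brass pin at the back of the nest must be pressed right in, until you feel the hard stop, but press gently and do not ram the stop. Leave the oil bottle, the collet, the tape roll and the T-bolt where they stand.

Things in the scene. Friction and masses are not known exactly. Their poses are not given: they have to be found in the camera images.
- centre_green (a point): centre (half-way up) of the aluminium housing with a green tag on its lid: a square box 84x84x34 mm, about 0.35 kg, too wide to grasp; push it on its sides, 24 mm high (lid 2 mm narrower all round). x, y along its sides. The two housings lie mid-cart, one nearer the robot, either way round; move the farther one first to make room
- centre_red (a point): centre (half-way up) of the aluminium housing with a red tag on its lid: a square box 84x84x34 mm, about 0.35 kg, too wide to grasp; push it on its sides, 24 mm high (lid 2 mm narrower all round). x, y along its sides. The two housings lie mid-cart, one nearer the robot, either way round; move the farther one first to make room
- nest_left: Left nest: grey U channel fixed on the cart top, no floor, inside width 90 mm. Origin on the cart top, mid-mouth; x points into it (about world +y), z up. Lead-ins 22 mm high flare to 118 mm wide, 28 mm before the mouth. Hood over x = 35 to 100 mm, 40 mm clear below, top at 45 mm. Under it, unseen, a hard stop, set anew each time at x = 50 to 80 mm: find it by touch
- nest_right: Right nest: grey U channel fixed on the cart top, no floor, inside width 90 mm. Origin on the cart top, mid-mouth; x points into it (about world -y), z up. Lead-ins 22 mm high flare to 118 mm wide, 28 mm before the mouth. Hood over x = 35 to 100 mm, 40 mm clear below, top at 45 mm. Under it, unseen, a hard stop, set anew each time at x = 50 to 80 mm: find it by touch
- pin_left (a joint): travel (m) of the brass pin in front of the hard stop of the left nest: 0 = standing out 7 mm, 0.007 = pressed in flush with the stop. It moves along the nest's x against 4 N of friction, has no spring and stays where it is pushed
- pin_right (a joint): travel (m) of the brass pin in front of the hard stop of the right nest: 0 = standing out 7 mm, 0.007 = pressed in flush with the stop. It moves along the nest's x against 4 N of friction, has no spring and stays where it is pushed
- marker_green: green disc, 44 mm across and 5 mm thick, fixed on top of the hood of one of the two nests (67 mm behind its mouth); origin under its centre. It shows that this is the nest for the housing with the green tag
- marker_red: red disc, 44 mm across and 5 mm thick, fixed on top of the hood of one of the two nests (67 mm behind its mouth); origin under its centre. It shows that this is the nest for the housing with the red tag
- housing_green: the housing with the green tag; origin in the middle of its underside
- housing_red: the housing with the red tag; origin in the middle of its underside
- tbolt: bystander: black T-bolt lying behind the left nest, 34x66x30 mm; origin under its centre
- tape: bystander: blue tape roll lying near the right front corner, 74 mm across, 19 mm high; origin under its centre
- oil_bottle: bystander: bottle with a red spout near the left front corner, 57 mm across, 151 mm high; origin under its centre
- collet: bystander: steel collet standing behind the right nest, 33 mm across, 42 mm high; origin under its centre

How it is judged:
By the outcome, as a careful person would: the job done as asked, in the order asked, and still so for the second after the job is handed in, with the robot touching nothing.
It also fails if it takes over 67 s, if anything falls off the work surface, if the arm or the gripper's body presses on something with over 40 N, if the wrist force passes 120 N, or if a joint passes its speed limit or range.

## Working session

There is one attempt and no reset: what is moved stays moved. The work goes in short steps, Python scripts to look and compute and a shell command to move; the robot and the scene stay as the last step left them, time stands still between calls to the robot, and variables do not carry over. Pictures are saved under pics/ and viewed, and the job is handed in when it is done.

```bash
mkdir -p pics
cat > h.py <<'E'
import numpy as np, cv2
from cell import observe, optics, bot
def cap(n,f=None):
    im,d=optics.capture(n)
    if f: cv2.imwrite('pics/'+f,im[:,:,::-1])
    return im,d
def world(n,pc,c=None):
    c=c or optics.calibration(n); R=np.array(c['R']);t=np.array(c['t'])
    return (np.asarray(pc)-t)@R
def pix2cam(c,u,v,z):
    xd=(np.asarray(u,float)-c['cx'])/c['fx'];yd=(np.asarray(v,float)-c['cy'])/c['fy']
    x,y=xd.copy(),yd.copy()
    for _ in range(15):
        s=1+c['k1']*(x*x+y*y); x=xd/s;y=yd/s
    return np.stack([x*z,y*z,z*np.ones_like(x)],-1)
def cloud(n,d):
    c=optics.calibration(n); v,u=np.mgrid[:480,:640]
    return world(n,pix2cam(c,u,v,d),c)
E
python3 - <<'E'
from h import *
s=observe();print(s)
for n in('scene','top'):
    im,d=cap(n,n+'0.png'); np.savez('/tmp/%s0.npz'%n,im=im,d=d)
    c=optics.calibration(n);print(n,c)
    if n=='top':
        for k in ['housing_green','housing_red','nest_left','nest_right','marker_green','marker_red','tbolt','tape','oil_bottle','collet']:
            for b in optics.boxes_of(k,n)[:2]: print(k,round(b['conf'],2),world(n,b['centre'],c).round(1))
E
```

```text
{'time_s': 0.0, 'joint_positions': array([ 5.77484612e+01,  2.05971913e+01,  8.65999659e+01,  1.68180177e-03,
        7.29092987e+01, -6.59510773e+00]), 'joint_velocities': array([ 0.03953435, -0.03990477,  0.03959752, -0.01544067, -0.03745571,
        0.1275011 ]), 'effort': array([-4.26173719e-04, -5.27624130e+01, -2.78625959e+01, -1.77409242e-04,
        1.28118228e-02,  2.15331215e-05]), 'position': array([259.58877424, 540.52323161, 403.85452872]), 'ee_rot': array([ -97.45974025,   89.89353197, -123.11666708]), 'contact_force': array([-0.17551523, -0.39908584,  0.00324859]), 'ft_torque': array([0.04332094, 0.00560623, 0.02555296]), 'gripper_width': 85.42449416115785}
scene {'fx': 533.9457956246727, 'fy': 533.9457956246727, 'cx': 321.00662235008343, 'cy': 234.72806526810055, 'k1': -0.06686035895865518, 'R': array([[ 0.83781018, -0.54591028,  0.0074878 ],
       [-0.28554126, -0.44982819, -0.8462392 ],
       [ 0.4653389 ,  0.70684974, -0.53275055]]), 't': array([-507.6343034 ,  210.12198028,  799.12595098])}
top {'fx': 505.3403456656932, 'fy': 505.3403456656932, 'cx': 331.40698402429535, 'cy': 238.77850651892615, 'k1': 0.044279323008951196, 'R': array([[ 0.0293005 , -0.99945332, -0.01531487],
       [-0.99719763, -0.0281724 , -0.06930508],
       [ 0.06883574,  0.01730262, -0.99747795]]), 't': array([-49.31020712, 561.25024067, 902.26674445])}
housing_green 0.92 [479.9 -68.4  29.8]
housing_red 0.89 [641.8 -32.4  33.6]
nest_left 0.69 [589.2 166.5  41. ]
nest_right 0.91 [ 591.1 -280.2   46. ]
marker_green 0.94 [ 600.7 -293.1   49.8]
marker_green 0.56 [ 396.6 -272.8   17.5]
marker_red 0.71 [600.  177.5  50.9]
tbolt 0.61 [712.5 117.2  23.7]
tbolt 0.57 [588.7 168.3  43.8]
tape 0.91 [ 396.8 -269.8   17.5]
oil_bottle 0.82 [438.8 162.9  88.8]
collet 0.62 [ 712.4 -196.6   38. ]
```

View pics/top0.png

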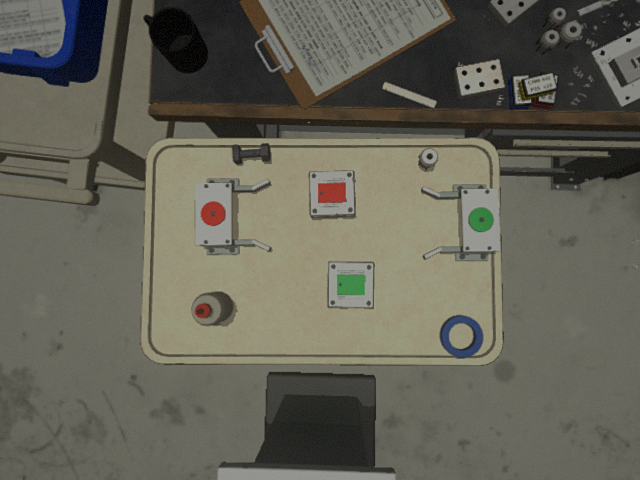

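View pics/scene0.png

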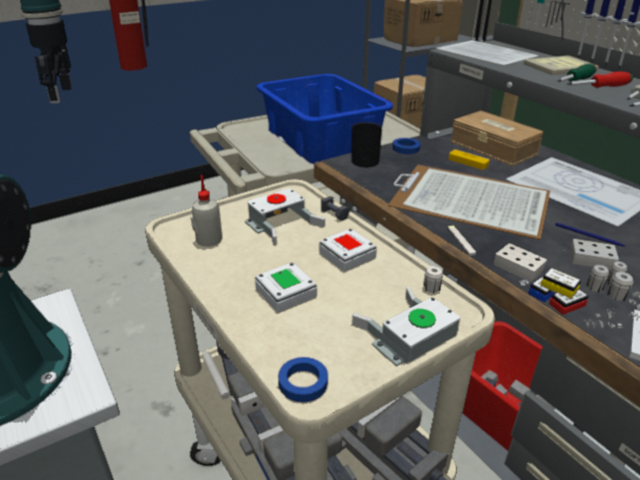

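```bash
cat > an.py <<'E'
from h import *
import sys
def ana(f='/tmp/top0.npz',n='top'):
    z=np.load(f);im,d=z['im'],z['d'];P=cloud(n,d)
    hsv=cv2.cvtColor(im,cv2.COLOR_RGB2HSV).astype(int)
    return im,d,P,hsv
E
python3 - <<'E'
from an import *
im,d,P,hsv=ana()
X,Y,Z=P[...,0],P[...,1],P[...,2]
ok=d>0
m=ok&(abs(X-560)<30)&(abs(Y)<15); print('table z',np.median(Z[ok&(abs(X-560)<15)&(abs(Y-30)<30)]))
# housings: top faces
for nm,c in(('g',(480,-68)),('r',(642,-32))):
    m=ok&(abs(X-c[0])<75)&(abs(Y-c[1])<75)&(Z>20)&(Z<45)
    num,lab=cv2.connectedComponents(m.astype(np.uint8)); l=lab[m]; k=np.bincount(l).argmax()
    pts=P[lab==k]; 
    r=cv2.minAreaRect(pts[:,:2].astype(np.float32)); print(nm,len(pts),r,np.median(pts[:,2]))
# nests: high points
for nm,yc in(('L',180),('R',-290)):
    m=ok&(abs(X-595)<90)&(abs(Y-yc)<95)&(Z>36)&(Z<60)
    num,lab=cv2.connectedComponents(m.astype(np.uint8)); k=np.bincount(lab[m]).argmax()
    pts=P[lab==k]; r=cv2.minAreaRect(pts[:,:2].astype(np.float32)); print(nm,len(pts),r,np.median(pts[:,2]),cv2.boxPoints(r).round(1).tolist())
E
```

```text
table z 0.08738773072859454
g 2150 ((481.5284118652344, -69.11421966552734), (82.80224609375, 83.02299499511719), 1.655941367149353) 32.36163721885771
r 2071 ((645.8653564453125, -31.274742126464844), (84.01408386230469, 83.89601135253906), 3.3281192779541016) 32.208820877162104
L 2291 ((600.2269287109375, 178.3325653076172), (110.69888305664062, 65.82341003417969), 2.5366029739379883) 45.668087395863104 [[543.5, 208.8000030517578], [546.4000244140625, 143.0], [657.0, 147.89999389648438], [654.0999755859375, 213.6999969482422]]
R 2381 ((602.6329345703125, -294.8576354980469), (111.77986907958984, 67.0177993774414), 2.4795682430267334) 45.26352188506082 [[545.2999877929688, -263.79998779296875], [548.2000122070312, -330.79998779296875], [659.9000244140625, -325.8999938964844], [657.0, -259.0]]
```

Red (far, ~645,-31) goes to the left nest with the red disc (px 213,213). Green (~481,-69) goes to the right nest, green disc at px 481,219. Housings and nests are already within about 1° of each other in yaw. Next I'll work out the tool yaw and the first pose.

```bash
cat >> h.py <<'E'
from scipy.spatial.transform import Rotation as Ro
def rot(s): return Ro.from_euler('xyz',s['ee_rot'],degrees=True)
def turn(s,yaw):
    """rotvec to tool down with jaw (tool y) at world heading yaw (mod 180, nearest)"""
    best=None
    for k in(yaw,yaw+180):
        y=np.array([np.cos(np.radians(k)),np.sin(np.radians(k)),0]);x=np.array([0,0,-1.]);M=np.stack([x,y,np.cross(x,y)],1)
        v=(Ro.from_matrix(M)*rot(s).inv()).as_rotvec(degrees=True)
        if best is None or np.linalg.norm(v)<np.linalg.norm(best):best=v
    return best
def st():
    s=observe(); y=rot(s).as_matrix()[:,1]
    print('t',round(s['time_s'],2),'p',s['position'].round(1),'yaw',np.degrees(np.arctan2(y[1],y[0])).round(2),'tip dir',rot(s).as_matrix()[:,0].round(3),'F',s['contact_force'].round(1),'w',round(s['gripper_width'],1),'q',s['joint_positions'].round(0))
    return s
E
python3 - <<'E'
from h import *
s=st()
for y in(92.5,3):print(turn(s,y).round(2), y)
for tgt in((703,-33,300),):print((np.array(tgt)-s['position']).round(1))
E
```

```text
t 0.6 p [259.8 540.8 404.7] yaw 64.34 tip dir [-0. -0. -1.] F [ 0.7  0.4 -1.3] w 85.4 q [58. 21. 87. -0. 73. -7.]
[ 0.   -0.   28.16] 92.5
[  0.    -0.   -61.34] 3
[ 443.2 -573.8 -104.7]
```

```bash
python3 -m jog '[[0.025,-0.03,0,0,0,2],[0.055,-0.068,0,0,0,4],[0.085,-0.106,0,0,0,6],[0.115,-0.144,0,0,0,8],[0.145,-0.182,0,0,0,10],[0.175,-0.22,0,0,0,12],[0.205,-0.258,0,0,0,14],[0.235,-0.296,0,0,0,16],[0.265,-0.334,0,0,0,18],[0.295,-0.372,0,0,0,20],[0.325,-0.41,-0.02,0,0,22],[0.355,-0.448,-0.04,0,0,24],[0.385,-0.486,-0.06,0,0,26],[0.415,-0.524,-0.08,0,0,28.2],[0.44,-0.55,-0.1,0,0,28.2],[0.455,-0.574,-0.105,0,0,28.2],[0.455,-0.574,-0.105,0,0,28.2]]' 0 20
python3 - <<'E'
from h import *
s=st()
im,d=cap('wrist','w1.png')
E
```

```text
time_s: 2.3
position: [716.4, -37.1, 297.6]
ee_rot: [-116.4, 89.9, -114.0]
contact_force: [-0.7, -0.6, -0.4]
gripper_width: 42.8
t 2.3 p [716.4 -37.1 297.6] yaw 92.34 tip dir [-0.001 -0.001 -1.   ] F [-0.7 -0.6 -0.4] w 42.8 q [  -8.   35.   77.   -0.   68. -101.]
```

View pics/w1.png

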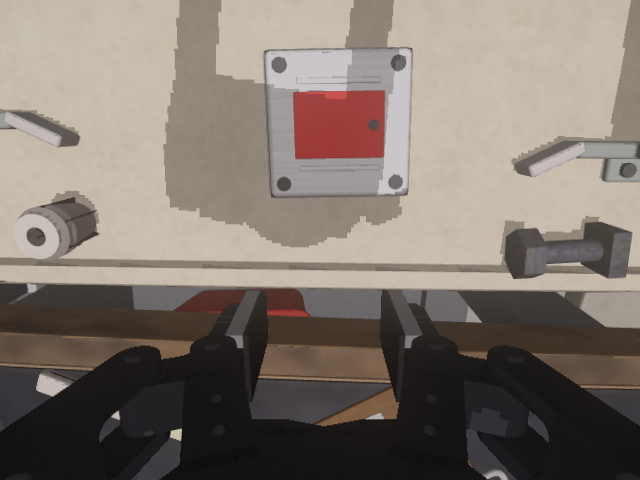

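Run:
```python
from h import *
im,d=cap('wrist'); P=cloud('wrist',d); X,Y,Z=P[...,0],P[...,1],P[...,2]; ok=d>0
m=ok&(abs(X-645)<75)&(abs(Y+32)<75)&(Z>20)&(Z<45)
pts=P[m];r=cv2.minAreaRect(pts[:,:2].astype(np.float32));print(r,np.median(pts[:,2]),pts[:,2].max())
for x in range(660,790,4):
    q=ok&(abs(X-x)<2)&(abs(Y+90)<40); 
    if q.sum()>5: print(x,np.median(Z[q]).round(1),end='; ')
# profile housing far side
print()
for x in range(676,702,2):
    q=ok&(abs(X-x)<1)&(abs(Y+32)<30)
    if q.sum()>5: print(x,np.median(Z[q]).round(1),end='; ')
# red tag top cam vs wrist
st()
```

```text
((645.1063232421875, -29.320247650146484), (83.98664093017578, 84.59093475341797), 3.576457977294922) 33.19058221169559 37.27842232126421
660 1.1; 664 1.1; 668 1.1; 672 1.1; 676 1.1; 680 1.1; 684 0.9; 688 0.8; 692 0.7; 696 205.6; 700 199.2; 704 190.7; 708 180.6; 712 182.5; 716 181.9; 720 180.9; 724 185.1; 728 1.0; 732 0.6; 736 0.8; 740 6.3; 744 8.7; 748 8.6; 752 8.4; 756 5.7; 776 24.4; 780 43.9; 784 44.0; 788 43.8; 
676 32.8; 678 32.8; 680 32.8; 682 32.6; 684 32.0; 686 26.4; 688 22.2; 690 1.0; 692 1.1; 694 220.8; 696 209.0; 698 206.3; 700 176.5; t 2.4 p [714.8 -33.8 299.1] yaw 92.46 tip dir [-0.001  0.    -1.   ] F [-0.9  0.1 -0.1] w 43.0 q [  -8.   35.   77.    0.   68. -101.]
```

```bash
python3 -m jog '[[-0.002,0.006,-0.03,0,0,0],[-0.002,0.006,-0.065,0,0,0],[-0.002,0.006,-0.09,0,0,0],[-0.002,0.006,-0.108,0,0,0],[-0.002,0.006,-0.116,0,0,0],[-0.002,0.006,-0.116,0,0,0],[-0.002,0.006,-0.116,0,0,0]]'; python3 -c "from h import *;st()"
```

```text
time_s: 3.1
position: [713.2, -27.2, 184.4]
ee_rot: [23.7, 90.0, 26.2]
contact_force: [-0.1, 0.5, -0.0]
gripper_width: 42.7
t 3.1 p [713.2 -27.2 184.4] yaw 92.5 tip dir [ 0.001  0.    -1.   ] F [-0.1  0.5 -0. ] w 42.7 q [  -8.   42.   81.    0.   56. -100.]
```

```bash
python3 -m jog '[[-0.004,0,0,0,0,0],[-0.008,0,0,0,0,0],[-0.012,0,0,0,0,0],[-0.016,-0.0005,0,0,0,0],[-0.02,-0.001,0,0,0,0],[-0.024,-0.001,0,0,0,0],[-0.028,-0.001,0,0,0,0],[-0.032,-0.001,0,0,0,0],[-0.036,-0.0015,0,0,0,0],[-0.04,-0.0015,0,0,0,0],[-0.043,-0.002,0,0,0,0],[-0.046,-0.002,0,0,0,0],[-0.048,-0.002,0,0,0,0],[-0.05,-0.002,0,0,0,0],[-0.05,-0.002,0,0,0,0]]'; python3 -c "from h import *;st()"
python3 -m jog '[[0.005,0,0,0,0,0],[0.012,0,0,0,0,0],[0.015,0,0.02,0,0,0],[0.015,0,0.06,0,0,0],[0.015,0,0.1,0,0,0],[0.015,-0.01,0.13,0,0,0],[0.01,-0.04,0.14,0,0,-8],[0,-0.08,0.14,0,0,-16],[-0.01,-0.12,0.14,0,0,-24],[-0.03,-0.12,0.14,0,0,-32],[-0.05,-0.12,0.14,0,0,-40],[-0.053,-0.12,0.14,0,0,-48],[-0.053,-0.12,0.14,0,0,-56],[-0.053,-0.12,0.14,0,0,-64],[-0.053,-0.12,0.14,0,0,-72],[-0.053,-0.12,0.14,0,0,-80],[-0.053,-0.12,0.14,0,0,-88],[-0.053,-0.12,0.14,0,0,-90],[-0.053,-0.12,0.14,0,0,-90]]'
python3 - <<'E'
from h import *
im,d=cap('wrist','w2.png'); P=cloud('wrist',d); X,Y,Z=P[...,0],P[...,1],P[...,2]; ok=d>0
np.savez('/tmp/w2.npz',im=im,d=d,P=P)
m=ok&(abs(X-610)<75)&(abs(Y+32)<60)&(Z>20)&(Z<45)
pts=P[m];r=cv2.minAreaRect(pts[:,:2].astype(np.float32));print(r,len(pts),np.median(pts[:,2]),pts[:,2].max())
st()
im,d=cap('top','t2.png');P=cloud('top',d)
E
```

```text
time_s: 4.6
position: [663.6, -29.3, 185.1]
ee_rot: [-2.5, 89.8, 0.0]
contact_force: [4.7, -0.5, 3.2]
gripper_width: 42.9
t 4.6 p [663.6 -29.3 185.1] yaw 92.5 tip dir [ 0.003  0.    -1.   ] F [ 4.7 -0.5  3.2] w 42.9 q [  -8.   39.   89.    0.   52. -101.]
time_s: 6.5
position: [610.2, -149.1, 324.1]
ee_rot: [-64.5, 89.8, -152.0]
contact_force: [-0.1, -0.1, -0.3]
gripper_width: 42.9
((610.8455200195312, -40.151302337646484), (84.77953338623047, 68.64403533935547), 2.493511915206909) 15983 32.80703036909231 37.39049709582417
t 6.55 p [ 610.3 -149.2  324.2] yaw 2.56 tip dir [-0.003 -0.002 -1.   ] F [-0.6  0.1  0.3] w 42.9 q [-20.  27.  88.  -0.  65. -22.]
```

View pics/w2.png

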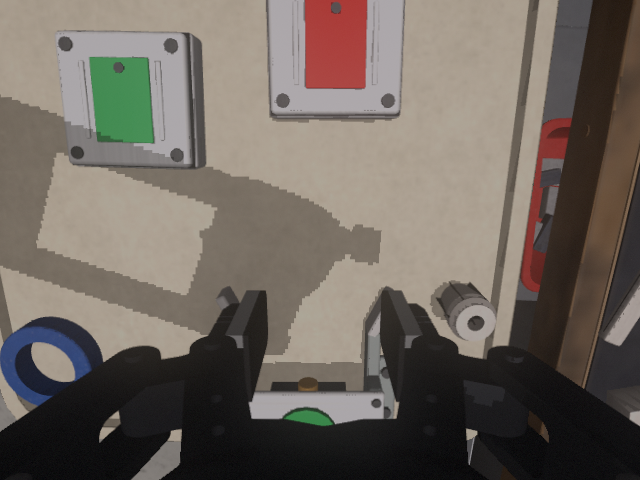

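View pics/t2.png

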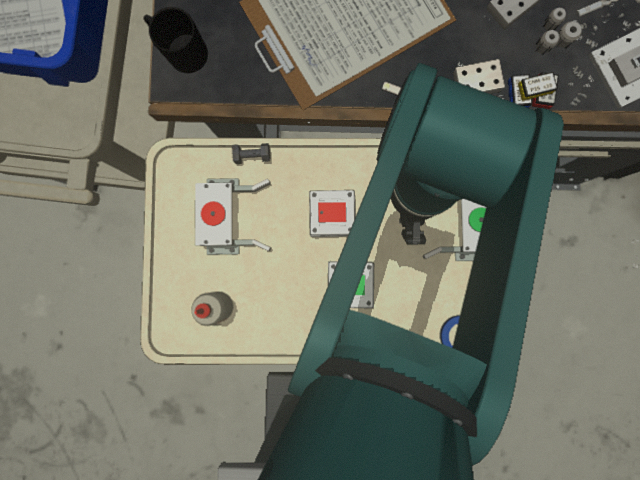

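Run:
```python
from h import *
im,d=cap('top'); P=cloud('top',d); X,Y,Z=P[...,0],P[...,1],P[...,2]; ok=d>0
def rect(xc,yc,rx,ry,z0,z1):
    m=ok&(abs(X-xc)<rx)&(abs(Y-yc)<ry)&(Z>z0)&(Z<z1)
    num,lab=cv2.connectedComponents(m.astype(np.uint8)); k=np.bincount(lab[m]).argmax()
    pts=P[lab==k]; r=cv2.minAreaRect(pts[:,:2].astype(np.float32)); return r,pts
r,p=rect(610,-30,60,60,26,40);print(r)
r,p=rect(600,178,90,50,36,60);print(r)
for nm,c,z in(('tag',(610,-30),34),('disc',(600,178),50)):
    hsv=cv2.cvtColor(im,cv2.COLOR_RGB2HSV).astype(int)
    m=ok&(abs(X-c[0])<45)&(abs(Y-c[1])<45)&((hsv[...,0]<8)|(hsv[...,0]>172))&(hsv[...,1]>150)
    print(nm,P[m].mean(0),m.sum())
# lead-ins/walls left nest: points z 15-30
m=ok&(abs(X-600)<90)&(Y>70)&(Y<142)&(Z>12)
pts=P[m]
for y in range(76,142,8):
    q=pts[abs(pts[:,1]-y)<4]; a=q[q[:,0]<600];b=q[q[:,0]>=600]
    if len(a)and len(b):print(y,a[:,0].min().round(1),a[:,0].max().round(1),b[:,0].min().round(1),b[:,0].max().round(1))
```

```text
((609.8455810546875, -32.95937728881836), (82.18189239501953, 79.89508819580078), 1.6650056838989258)
((600.1932373046875, 178.59169006347656), (110.43504333496094, 65.75563049316406), 2.2018163204193115)
tag [609.69195435 -33.05639148  33.79228716] 490
disc [599.68075897 177.77635551  50.24068301] 406
84 538.7 547.6 662.9 668.9
92 541.9 550.9 657.8 668.8
100 545.3 554.5 653.9 665.0
108 548.8 557.9 649.1 661.1
116 548.3 557.7 648.2 657.7
124 548.2 557.5 647.6 656.9
132 547.9 557.5 647.1 656.8
140 547.8 557.1 646.6 656.5
```

```bash
python3 -m jog '[[0.002,0.02,-0.03,0,0,0],[0.002,0.04,-0.07,0,0,0],[0.002,0.044,-0.105,0,0,0],[0.002,0.044,-0.13,0,0,0],[0.002,0.044,-0.139,0,0,0],[0.002,0.044,-0.139,0,0,0],[0.002,0.044,-0.139,0,0,0]]'; python3 -c "from h import *;st()"
```

```text
time_s: 7.35
position: [613.1, -105.6, 186.5]
ee_rot: [-5.1, 89.9, -92.5]
contact_force: [-0.2, -0.1, 0.5]
gripper_width: 42.9
t 7.35 p [ 613.1 -105.6  186.5] yaw 2.56 tip dir [-0.    -0.003 -1.   ] F [-0.2 -0.1  0.5] w 42.9 q [-16.  37.  94.  -0.  49. -19.]
```

```bash
python3 -m jog '[[-0.001,0.006,-0.001,0,0,0],[-0.001,0.012,-0.001,0,0,0],[-0.001,0.018,-0.001,0,0,0],[-0.001,0.024,-0.001,0,0,0],[-0.0013,0.031,-0.001,0,0,0],[-0.0016,0.038,-0.001,0,0,0],[-0.002,0.045,-0.001,0,0,0],[-0.0023,0.052,-0.001,0,0,0],[-0.0026,0.059,-0.001,0,0,0],[-0.003,0.066,-0.001,0,0,0],[-0.0033,0.073,-0.001,0,0,0],[-0.0036,0.08,-0.001,0,0,0],[-0.004,0.087,-0.001,0,0,0],[-0.0043,0.094,-0.001,0,0,0],[-0.0046,0.101,-0.001,0,0,0],[-0.005,0.108,-0.001,0,0,0],[-0.0053,0.115,-0.001,0,0,0],[-0.0056,0.121,-0.001,0,0,0],[-0.006,0.127,-0.001,0,0,0],[-0.006,0.13,-0.001,0,0,0]]'
python3 - <<'E'
from h import *
st()
im,d=cap('top','t3.png')
E
```

```text
time_s: 9.35
position: [607.6, 24.5, 186.3]
ee_rot: [21.5, 89.8, -65.8]
contact_force: [-0.1, -6.0, 4.2]
gripper_width: 42.9
t 9.35 p [607.6  24.5 186.3] yaw 2.62 tip dir [ 0.002 -0.004 -1.   ] F [-0.1 -6.   4.2] w 42.9 q [-4. 36. 96. -0. 47. -7.]
```

View pics/t3.png

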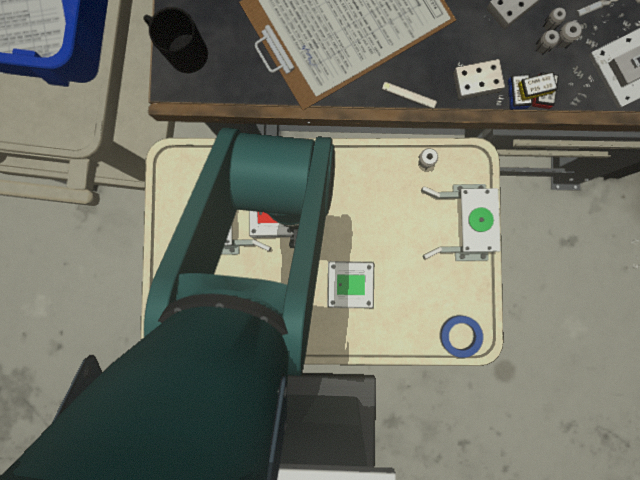

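```bash
python3 -m jog '[[-0.0002,0.004,-0.001,0,0,0],[-0.0004,0.008,-0.001,0,0,0],[-0.0005,0.012,-0.001,0,0,0],[-0.0007,0.016,-0.001,0,0,0],[-0.0008,0.02,-0.001,0,0,0],[-0.001,0.024,-0.001,0,0,0],[-0.001,0.027,-0.001,0,0,0],[-0.0012,0.029,-0.001,0,0,0]]'
python3 - <<'E'
from h import *
st()
im,d=cap('scene','s4.png');im,d=cap('wrist','w4.png')
E
```

```text
time_s: 10.2
position: [606.9, 53.4, 185.9]
ee_rot: [31.2, 89.7, -56.1]
contact_force: [-0.1, -6.1, 4.1]
gripper_width: 42.7
t 10.2 p [606.9  53.4 185.9] yaw 2.65 tip dir [ 0.003 -0.005 -1.   ] F [-0.1 -6.1  4.1] w 42.7 q [-1. 36. 96. -0. 47. -4.]
```

View pics/s4.png

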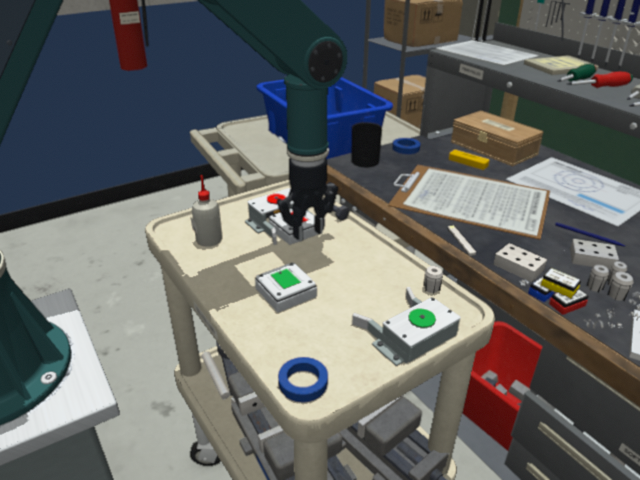

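View pics/w4.png

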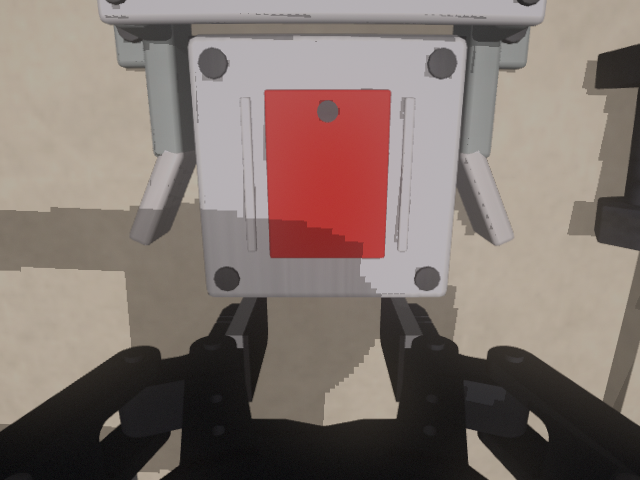

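```bash
python3 -m jog '[[0,0.0015,-0.001,0,0,0],[0,0.003,-0.001,0,0,0],[-0.0002,0.0045,-0.001,0,0,0],[-0.0002,0.006,-0.001,0,0,0],[-0.0002,0.0075,-0.001,0,0,0],[-0.0004,0.009,-0.001,0,0,0]]'; python3 -m jog '[[0,0.0015,-0.001,0,0,0],[0,0.003,-0.001,0,0,0],[-0.0002,0.0045,-0.001,0,0,0],[-0.0002,0.006,-0.001,0,0,0]]'
```

```text
time_s: 10.9
position: [606.7, 62.3, 185.3]
ee_rot: [35.0, 89.6, -52.3]
contact_force: [0.3, -5.9, 4.9]
gripper_width: 42.8
time_s: 11.3
position: [606.7, 67.9, 184.6]
ee_rot: [34.3, 89.6, -53.1]
contact_force: [0.6, -6.3, 4.7]
gripper_width: 42.7
```

```bash
python3 -m jog '[[0,0.0015,0,0,0,0],[0,0.003,0,0,0,0],[-0.0002,0.0045,0,0,0,0]]'; python3 -m jog '[[0,0.0015,0,0,0,0],[0,0.003,0,0,0,0],[-0.0002,0.0045,0,0,0,0]]'
```

```text
time_s: 11.6
position: [606.5, 72.4, 184.6]
ee_rot: [32.9, 89.5, -54.4]
contact_force: [0.4, -3.3, 1.7]
gripper_width: 42.7
time_s: 11.9
position: [606.3, 77.0, 184.7]
ee_rot: [33.0, 89.5, -54.3]
contact_force: [-0.5, -4.7, 1.6]
gripper_width: 42.6
```

```bash
python3 -m jog '[[0,0.0015,0,0,0,0],[0,0.003,0,0,0,0],[-0.0002,0.0045,0,0,0,0]]'
```

```text
time_s: 12.2
position: [606.2, 81.0, 184.7]
ee_rot: [28.5, 89.5, -58.7]
contact_force: [1.1, -8.6, 3.1]
gripper_width: 42.6
```

```bash
python3 -m jog '[[0,0.001,0,0,0,0],[0,0.002,0,0,0,0]]'
```

```text
time_s: 12.4
position: [606.2, 82.4, 184.7]
ee_rot: [24.2, 89.4, -63.1]
contact_force: [0.5, -8.3, 2.7]
gripper_width: 42.4
```

```bash
python3 -m jog '[[0,0.001,0,0,0,0],[0,0.002,0,0,0,0]]'
```

```text
time_s: 12.6
position: [606.2, 83.7, 184.7]
ee_rot: [20.1, 89.3, -67.2]
contact_force: [-0.4, -9.9, 2.9]
gripper_width: 42.6
```

```bash
python3 -m jog '[[0,0.0007,0,0,0,0],[0,0.0015,0,0,0,0]]'
```

```text
time_s: 12.8
position: [606.2, 84.6, 184.7]
ee_rot: [16.9, 89.3, -70.3]
contact_force: [1.1, -8.3, 3.5]
gripper_width: 42.8
```

```bash
python3 -m jog '[[0,0.0007,0,0,0,0],[0,0.0015,0,0,0,0]]'
```

```text
time_s: 13.0
position: [606.2, 85.4, 184.7]
ee_rot: [14.5, 89.2, -72.6]
contact_force: [-0.9, -9.3, 2.6]
gripper_width: 42.7
```

```bash
python3 -m jog '[[0,0.0007,0,0,0,0],[0,0.0015,0,0,0,0]]'
```

```text
time_s: 13.2
position: [606.2, 86.2, 184.7]
ee_rot: [12.3, 89.1, -74.8]
contact_force: [0.3, -8.9, 2.7]
gripper_width: 42.6
```

```bash
python3 -m jog '[[0,0.0007,0,0,0,0],[0,0.0015,0,0,0,0]]'; python3 -c "from h import *;st()"
```

```text
time_s: 13.4
position: [606.3, 87.1, 184.7]
ee_rot: [10.8, 89.1, -76.3]
contact_force: [-0.5, -8.6, 3.2]
gripper_width: 42.7
t 13.4 p [606.3  87.1 184.7] yaw 2.85 tip dir [ 0.004 -0.016 -1.   ] F [-0.5 -8.6  3.2] w 42.7 q [ 2. 36. 96. -1. 48.  0.]
```

```bash
python3 -m jog '[[0,0.0005,0,0.1,0,0],[0,0.001,0,0.2,0,0]]'
```

```text
time_s: 13.6
position: [606.3, 87.0, 184.7]
ee_rot: [11.2, 89.1, -75.9]
contact_force: [1.4, -13.6, 2.7]
gripper_width: 42.8
```

```bash
python3 -m jog '[[0,0.0005,0,0.1,0,0],[0,0.001,0,0.2,0,0]]'; python3 -c "from h import *;st()"
```

```text
time_s: 13.8
position: [606.3, 86.8, 184.7]
ee_rot: [11.5, 89.2, -75.6]
contact_force: [0.4, -13.9, 4.4]
gripper_width: 42.9
t 13.8 p [606.3  86.8 184.7] yaw 2.93 tip dir [ 0.004 -0.014 -1.   ] F [  0.4 -13.9   4.4] w 42.9 q [ 2. 36. 96. -1. 48. -0.]
```

```bash
python3 -m jog '[[0,0.0005,0,0.1,0,0],[0,0.001,0,0.2,0,0]]'; python3 -c "from h import *;st()"
```

```text
time_s: 14.0
position: [606.3, 86.6, 184.7]
ee_rot: [12.0, 89.3, -75.1]
contact_force: [-0.4, -14.7, 1.5]
gripper_width: 42.2
t 14.0 p [606.3  86.6 184.7] yaw 2.96 tip dir [ 0.003 -0.012 -1.   ] F [ -0.4 -14.7   1.5] w 42.2 q [ 2. 36. 96. -1. 48. -0.]
```

```bash
python3 -m jog '[[0,0.001,0,0.1,0,0],[0,0.002,0,0.2,0,0],[0,0.002,0,0.2,0,0]]'; python3 -c "from h import *;st()"
```

```text
time_s: 14.3
position: [606.4, 86.7, 184.7]
ee_rot: [10.8, 89.3, -76.2]
contact_force: [-0.0, -15.8, 2.6]
gripper_width: 42.7
t 14.3 p [606.4  86.7 184.7] yaw 3.0 tip dir [ 0.003 -0.013 -1.   ] F [ -0.  -15.8   2.6] w 42.7 q [ 2. 36. 96. -1. 48. -0.]
```

```bash
python3 -m jog '[[0,0.001,0,0.1,0,0],[0,0.003,0,0.2,0,0],[0,0.003,0,0.2,0,0]]'; python3 -c "from h import *;st()"
```

```text
time_s: 14.6
position: [606.5, 87.0, 184.7]
ee_rot: [7.6, 89.2, -79.3]
contact_force: [-0.9, -20.1, 3.3]
gripper_width: 43.1
t 14.6 p [606.5  87.  184.7] yaw 3.06 tip dir [ 0.003 -0.014 -1.   ] F [ -0.9 -20.1   3.3] w 43.1 q [ 2. 36. 96. -1. 48. -0.]
```

```bash
python3 -m jog '[[0,-0.004,0,0.4,0,0],[0,-0.012,0,0.8,0,0],[0,-0.02,0.01,0.8,0,0],[0,-0.025,0.03,0.8,0,0],[0,-0.03,0.06,0.8,0,0],[0,-0.03,0.1,0.8,0,0],[0,-0.03,0.13,0.8,0,0],[0,-0.03,0.13,0.8,0,0]]'
python3 - <<'E'
from h import *
st()
im,d=cap('wrist','w5.png');P=cloud('wrist',d)
X,Y,Z=P[...,0],P[...,1],P[...,2]; ok=d>0
m=ok&(abs(X-602)<44)&(Y>60)&(Y<145)&(Z>26)&(Z<38); p=P[m];print(p.min(0),p.max(0),cv2.minAreaRect(p[:,:2].astype(np.float32)))
m=ok&(abs(X-600)<50)&(Y>100)&(Z>41); print('hood front',P[m].min(0))
E
```

```text
time_s: 15.4
position: [608.3, 57.1, 320.1]
ee_rot: [89.6, 89.3, 2.7]
contact_force: [0.2, -0.4, 0.2]
gripper_width: 42.9
t 15.4 p [608.3  57.1 320.1] yaw 3.06 tip dir [ 0.012  0.001 -1.   ] F [ 0.2 -0.4  0.2] w 42.9 q [-1. 26. 91.  0. 62. -4.]
[561.5947286   96.9876888   26.02584731] [643.65024426 144.99642845  33.95354513] ((602.8587646484375, 122.65858459472656), (80.38207244873047, 48.004310607910156), 2.7281947135925293)
hood front [550.00511123 144.68412498  41.00132013]
```

View pics/w5.png

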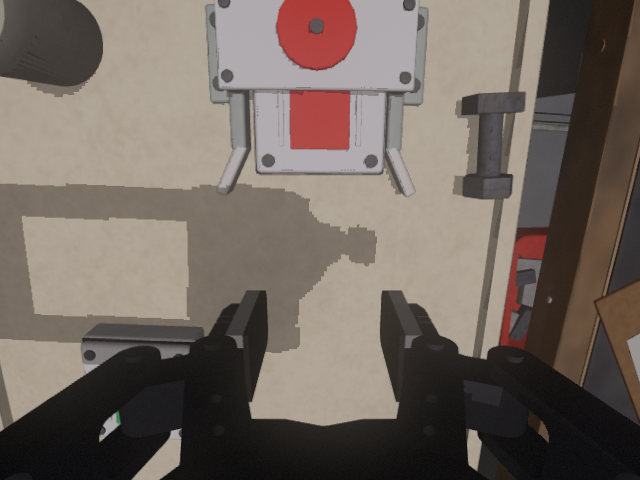

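Run:
```python
from an import *
im,d,P,hsv=ana()
m=(d>0)&(abs(P[...,0]-600)<75)&(P[...,1]<-190)&(P[...,1]>-260)&(P[...,2]>12); pts=P[m]
for y in range(-258,-190,8):
    q=pts[abs(pts[:,1]-y)<4]; a=q[q[:,0]<600];b=q[q[:,0]>=600]
    if len(a)and len(b):print(y,a[:,0].min().round(1),a[:,0].max().round(1),b[:,0].min().round(1),b[:,0].max().round(1), (a[:,0].max()+b[:,0].min())/2,(a[:,0].min()+b[:,0].max())/2)
for nm,c in(('tag',(481,-69)),('disc',(602,-294)),('redtag0',(645,-31)),('reddisc',(600,178))):
    hh=((hsv[...,0]<8)|(hsv[...,0]>172)) if 'red' in nm else abs(hsv[...,0]-60)<15
    m=(d>0)&(abs(P[...,0]-c[0])<45)&(abs(P[...,1]-c[1])<45)&hh&(hsv[...,1]>120); print(nm,P[m].mean(0).round(1),m.sum())
s=st();print(turn(s,92.5))
```

```text
-258 546.4 555.7 645.9 654.0 600.7839457333469 600.2225107711865
-250 546.2 555.7 645.5 654.2 600.5935494705884 600.1875064412382
-242 546.0 555.2 645.0 653.5 600.1145166531962 599.7481306840486
-234 545.8 555.0 644.6 653.7 599.7613475782505 599.7698634681236
-226 543.7 553.0 644.4 653.5 598.663268206522 598.6141132709251
-218 539.9 549.1 645.7 656.0 597.3936418508497 597.9461219074072
-210 534.0 545.3 649.7 660.2 597.4747329228828 597.1413619549264
-202 532.5 541.5 653.3 663.0 597.3885366461052 597.7753996938262
tag [480.8 -69.6  33.8] 484
disc [ 601.8 -294.2   49.8] 411
redtag0 [645.6 -31.5  33.7] 511
reddisc [599.7 177.8  50. ] 434
t 15.45 p [607.4  57.1 317.8] yaw 3.06 tip dir [ 0.008  0.001 -1.   ] F [-0.   0.3  0.2] w 42.8 q [-1. 26. 91.  0. 62. -4.]
[-0.39137328  0.34969297 89.44287787]
```

```bash
python3 -m jog '[[-0.01,-0.01,0,0,0,8],[-0.03,-0.02,0,0,0,16],[-0.05,-0.03,0,0,0,24],[-0.07,-0.045,0,0,0,32],[-0.09,-0.06,0,0,0,40],[-0.11,-0.075,0,0,0,48],[-0.13,-0.09,0,0,0,56],[-0.15,-0.105,0,0,0,64],[-0.17,-0.115,-0.01,0,0,72],[-0.185,-0.125,-0.02,0,0,80],[-0.195,-0.129,-0.03,-0.4,0.35,88],[-0.195,-0.129,-0.07,-0.4,0.35,89.4],[-0.195,-0.129,-0.1,-0.4,0.35,89.4],[-0.195,-0.129,-0.125,-0.4,0.35,89.4],[-0.195,-0.129,-0.132,-0.4,0.35,89.4],[-0.195,-0.129,-0.132,-0.4,0.35,89.4],[-0.195,-0.129,-0.132,-0.4,0.35,89.4]]'; python3 -c "from h import *;st()"
```

```text
time_s: 17.15
position: [412.5, -71.8, 186.1]
ee_rot: [-7.8, 90.0, -5.3]
contact_force: [0.3, -0.5, -0.1]
gripper_width: 42.6
t 17.15 p [412.5 -71.8 186.1] yaw 92.46 tip dir [ 0. -0. -1.] F [ 0.3 -0.5 -0.1] w 42.6 q [ -19.   27.  121.    0.   32. -112.]
```

```bash
python3 -m jog '[[0.006,0,-0.001,0,0,0],[0.012,0,-0.001,0,0,0],[0.018,0,-0.001,0,0,0],[0.024,0.0005,-0.001,0,0,0],[0.031,0.001,-0.001,0,0,0],[0.038,0.001,-0.001,0,0,0],[0.045,0.0015,-0.001,0,0,0],[0.052,0.0015,-0.001,0,0,0],[0.059,0.002,-0.001,0,0,0],[0.066,0.0025,-0.001,0,0,0],[0.073,0.003,-0.001,0,0,0],[0.08,0.003,-0.001,0,0,0],[0.087,0.0035,-0.001,0,0,0],[0.094,0.0035,-0.001,0,0,0],[0.101,0.004,-0.001,0,0,0],[0.108,0.0045,-0.001,0,0,0],[0.115,0.005,-0.001,0,0,0],[0.12,0.005,-0.001,0,0,0],[0.124,0.005,-0.001,0,0,0],[0.126,0.005,-0.001,0,0,0]]'; python3 -c "from h import *;st()"
```

```text
time_s: 19.15
position: [538.5, -66.8, 185.1]
ee_rot: [172.0, 90.0, 174.5]
contact_force: [-3.9, 0.1, 2.9]
gripper_width: 43.0
t 19.15 p [538.5 -66.8 185.1] yaw 92.47 tip dir [-0.001  0.    -1.   ] F [-3.9  0.1  2.9] w 43.0 q [ -14.   33.  105.   -0.   42. -107.]
```

```bash
python3 -m jog '[[-0.006,0,0,0,0,0],[-0.014,0,0,0,0,0],[-0.018,0,0.02,0,0,0],[-0.018,0,0.06,0,0,0],[-0.018,0,0.1,0,0,0],[-0.015,0.01,0.135,0,0,-5],[-0.01,0.02,0.135,0,0,-13],[0,0.035,0.135,0,0,-21],[0.01,0.05,0.135,0,0,-29],[0.02,0.065,0.135,0,0,-37],[0.03,0.08,0.135,0,0,-45],[0.04,0.095,0.135,0,0,-53],[0.05,0.11,0.135,0,0,-61],[0.05,0.115,0.135,0,0,-69],[0.05,0.115,0.135,0,0,-77],[0.05,0.115,0.135,0,0,-85],[0.05,0.115,0.135,0,0,-90],[0.05,0.115,0.135,0,0,-90]]'
python3 - <<'E'
from h import *
st()
im,d=cap('wrist'); P=cloud('wrist',d); X,Y,Z=P[...,0],P[...,1],P[...,2]; ok=d>0
m=ok&(abs(X-592)<75)&(abs(Y+65)<60)&(Z>20)&(Z<38)
pts=P[m];print('wrist',cv2.minAreaRect(pts[:,:2].astype(np.float32)))
im,d=cap('top','t6.png'); P=cloud('top',d); X,Y,Z=P[...,0],P[...,1],P[...,2]; ok=d>0
hsv=cv2.cvtColor(im,cv2.COLOR_RGB2HSV).astype(int)
m=ok&(abs(X-592)<50)&(abs(Y+65)<50)&(abs(hsv[...,0]-60)<15)&(hsv[...,1]>120);print('tag',P[m].mean(0).round(1),m.sum(),cv2.minAreaRect(P[m][:,:2].astype(np.float32)))
m=ok&(abs(X-592)<60)&(abs(Y+65)<60)&(Z>26)&(Z<40);print('top',cv2.minAreaRect(P[m][:,:2].astype(np.float32)))
E
```

```text
time_s: 20.95
position: [588.0, 48.1, 320.0]
ee_rot: [159.6, 90.0, 72.0]
contact_force: [-0.2, -1.1, -0.5]
gripper_width: 42.5
t 20.95 p [588.   48.1 320. ] yaw 2.43 tip dir [ 0.     0.001 -1.   ] F [-0.2 -1.1 -0.5] w 42.5 q [-2. 25. 93.  0. 62. -4.]
wrist ((591.0714721679688, -60.20709228515625), (84.45664978027344, 80.68836975097656), 2.674724817276001)
tag [590.6 -64.4  33.7] 454 ((590.722412109375, -62.407588958740234), (33.030052185058594, 46.86281204223633), 1.6470348834991455)
top ((590.8770751953125, -62.94865036010742), (80.84884643554688, 82.01985168457031), 3.0564332008361816)
```

View pics/t6.png

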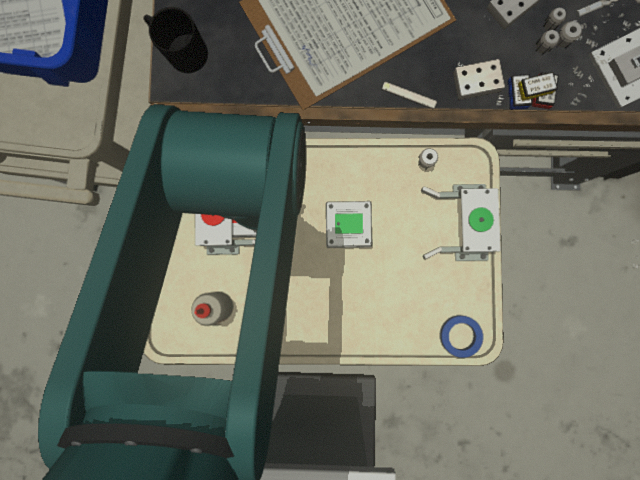

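```bash
python3 -m jog '[[0,-0.02,-0.03,0,0,0],[0,-0.04,-0.07,0,0,0],[0,-0.042,-0.105,0,0,0],[0,-0.042,-0.127,0,0,0],[0,-0.042,-0.135,0,0,0],[0,-0.042,-0.135,0,0,0],[0,-0.042,-0.135,0,0,0]]'; python3 -c "from h import *;st()"
```

```text
time_s: 21.75
position: [588.8, 6.2, 186.0]
ee_rot: [102.6, 89.9, 15.2]
contact_force: [0.4, 1.0, -0.1]
gripper_width: 42.6
t 21.75 p [588.8   6.2 186. ] yaw 2.65 tip dir [ 0.002  0.    -1.   ] F [ 0.4  1.  -0.1] w 42.6 q [-6. 35. 99.  0. 46. -9.]
```

```bash
python3 -m jog '[[0,-0.006,0,0,0,0],[0.0005,-0.012,0,0,0,0],[0.001,-0.018,0,0,0,0],[0.0015,-0.025,0,0,0,0],[0.002,-0.032,0,0,0,0],[0.0025,-0.039,0,0,0,0],[0.003,-0.046,0,0,0,0],[0.003,-0.053,0,0,0,0],[0.0035,-0.06,0,0,0,0],[0.004,-0.067,0,0,0,0],[0.004,-0.074,0,0,0,0],[0.0045,-0.081,0,0,0,0],[0.005,-0.088,0,0,0,0],[0.005,-0.095,0,0,0,0],[0.0055,-0.102,0,0,0,0],[0.006,-0.109,0,0,0,0],[0.006,-0.116,0,0,0,0],[0.0065,-0.122,0,0,0,0],[0.007,-0.128,0,0,0,0],[0.007,-0.132,0,0,0,0]]'
python3 - <<'E'
from h import *
st()
im,d=cap('wrist','w7.png')
E
```

```text
time_s: 23.75
position: [595.8, -126.5, 186.0]
ee_rot: [95.4, 89.9, 8.0]
contact_force: [0.6, 4.0, 2.2]
gripper_width: 42.4
t 23.75 p [ 595.8 -126.5  186. ] yaw 2.64 tip dir [ 0.002  0.    -1.   ] F [0.6 4.  2.2] w 42.4 q [-19.  36.  96.   0.  48. -21.]
```

View pics/w7.png

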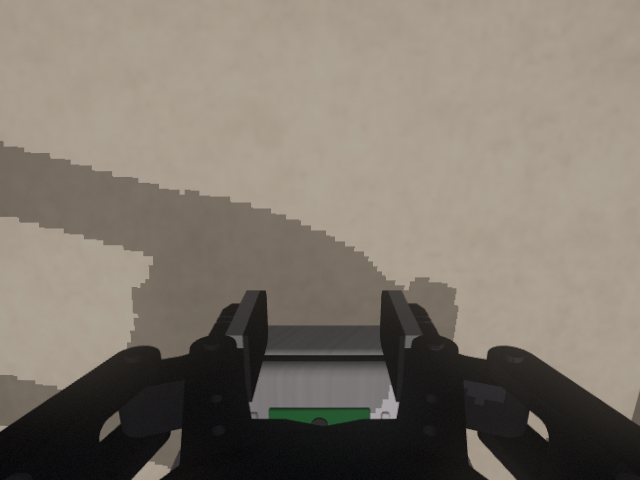

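```bash
python3 -m jog '[[0.0002,-0.004,0,0,0,0],[0.0004,-0.008,0,0,0,0],[0.0005,-0.012,0,0,0,0],[0.0007,-0.016,0,0,0,0],[0.0009,-0.02,0,0,0,0]]'; python3 -m jog '[[0.0002,-0.004,0,0,0,0],[0.0004,-0.008,0,0,0,0],[0.0005,-0.012,0,0,0,0],[0.0007,-0.016,0,0,0,0],[0.0009,-0.02,0,0,0,0],[0.001,-0.023,0,0,0,0]]'
python3 - <<'E'
from h import *
st()
im,d=cap('top','t8.png')
E
```

```text
time_s: 24.3
position: [596.7, -147.3, 185.9]
ee_rot: [80.6, 89.9, -6.7]
contact_force: [-0.4, 3.1, 2.3]
gripper_width: 42.5
time_s: 24.9
position: [597.7, -170.7, 185.9]
ee_rot: [79.6, 89.9, -7.8]
contact_force: [-0.4, 3.7, 2.6]
gripper_width: 42.7
t 24.9 p [ 597.7 -170.7  185.9] yaw 2.64 tip dir [ 0.002 -0.    -1.   ] F [-0.4  3.7  2.6] w 42.7 q [-22.  37.  95.   0.  49. -25.]
```

View pics/t8.png

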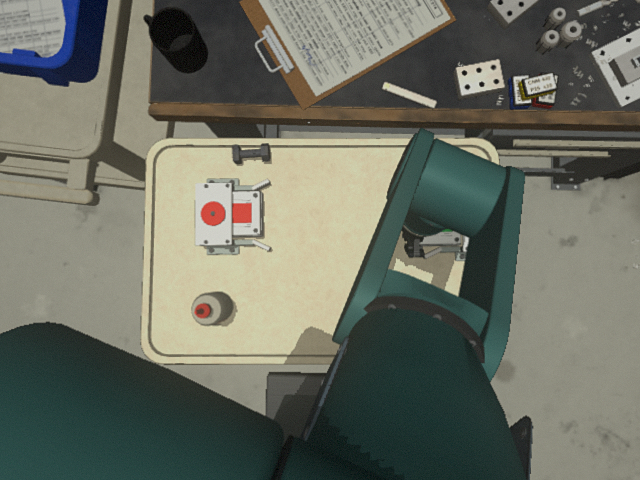

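```bash
python3 -m jog '[[0,-0.0015,0,0,0,0],[0,-0.003,0,0,0,0],[0.0002,-0.0045,0,0,0,0]]'; python3 -m jog '[[0,-0.0015,0,0,0,0],[0,-0.003,0,0,0,0],[0.0002,-0.0045,0,0,0,0]]'
```

```text
time_s: 25.25
position: [597.9, -175.6, 185.9]
ee_rot: [70.9, 89.9, -16.5]
contact_force: [0.3, 3.2, 2.2]
gripper_width: 42.6
time_s: 25.55
position: [598.0, -179.7, 185.9]
ee_rot: [118.2, 89.9, 30.8]
contact_force: [-0.1, 9.5, 4.7]
gripper_width: 42.7
```

```bash
python3 -m jog '[[0,-0.0015,0,0,0,0],[0,-0.003,0,0,0,0],[0.0002,-0.0045,0,0,0,0]]'
```

```text
time_s: 25.85
position: [598.1, -183.2, 185.9]
ee_rot: [155.2, 89.8, 67.8]
contact_force: [-0.5, 8.6, 4.1]
gripper_width: 42.8
```

```bash
python3 -m jog '[[0,-0.0015,0,0,0,0],[0,-0.003,0,0,0,0]]'; python3 -c "from h import *;st()"
```

```text
time_s: 26.05
position: [598.2, -185.3, 185.9]
ee_rot: [166.0, 89.7, 78.6]
contact_force: [1.6, 9.2, 4.0]
gripper_width: 43.0
t 26.05 p [ 598.2 -185.3  185.9] yaw 2.6 tip dir [ 0.001  0.004 -1.   ] F [1.6 9.2 4. ] w 43.0 q [-24.  37.  94.   0.  49. -26.]
```

```bash
python3 -m jog '[[0,-0.0005,0,-0.1,0,0],[0,-0.001,0,-0.1,0,0]]'; python3 -c "from h import *;st()"
```

```text
time_s: 26.25
position: [598.2, -185.5, 185.9]
ee_rot: [164.7, 89.8, 77.3]
contact_force: [0.2, 8.0, 3.2]
gripper_width: 42.5
t 26.25 p [ 598.2 -185.5  185.9] yaw 2.59 tip dir [ 0.001  0.004 -1.   ] F [0.2 8.  3.2] w 42.5 q [-24.  37.  94.   0.  49. -26.]
```

```bash
python3 -m jog '[[0,-0.0005,0,-0.1,0,0],[0,-0.001,0,-0.1,0,0]]'; python3 -c "from h import *;st()"
```

```text
time_s: 26.45
position: [598.2, -185.7, 185.9]
ee_rot: [166.1, 89.8, 78.7]
contact_force: [0.9, 8.2, 2.5]
gripper_width: 42.8
t 26.45 p [ 598.2 -185.7  185.9] yaw 2.59 tip dir [ 0.001  0.004 -1.   ] F [0.9 8.2 2.5] w 42.8 q [-24.  37.  94.   0.  49. -26.]
```

```bash
python3 -m jog '[[0,-0.0005,0,-0.1,0,0],[0,-0.001,0,-0.1,0,0]]'; python3 -c "from h import *;st()"
```

```text
time_s: 26.65
position: [598.3, -185.9, 185.9]
ee_rot: [165.7, 89.8, 78.3]
contact_force: [0.7, 8.2, 2.5]
gripper_width: 42.5
t 26.65 p [ 598.3 -185.9  185.9] yaw 2.59 tip dir [ 0.001  0.003 -1.   ] F [0.7 8.2 2.5] w 42.5 q [-24.  37.  94.   0.  49. -26.]
```

```bash
python3 -m jog '[[0,-0.0007,0,-0.1,0,0],[0,-0.0014,0,-0.1,0,0],[0,-0.002,0,-0.1,0,0]]'; python3 -c "from h import *;st()"
```

```text
time_s: 26.95
position: [598.3, -186.8, 185.9]
ee_rot: [168.3, 89.8, 80.9]
contact_force: [2.2, 10.4, 2.9]
gripper_width: 42.8
t 26.95 p [ 598.3 -186.8  185.9] yaw 2.57 tip dir [ 0.001  0.004 -1.   ] F [ 2.2 10.4  2.9] w 42.8 q [-24.  37.  94.   0.  49. -26.]
```

```bash
python3 -m jog '[[0,-0.0007,0,-0.1,0,0],[0,-0.0014,0,-0.1,0,0],[0,-0.002,0,-0.1,0,0]]'; python3 -c "from h import *;st()"
```

```text
time_s: 27.25
position: [598.4, -187.1, 185.9]
ee_rot: [172.9, 89.7, 85.4]
contact_force: [1.5, 13.9, 4.6]
gripper_width: 42.6
t 27.25 p [ 598.4 -187.1  185.9] yaw 2.53 tip dir [ 0.     0.005 -1.   ] F [ 1.5 13.9  4.6] w 42.6 q [-24.  37.  94.   0.  49. -27.]
```

```bash
python3 -m jog '[[0,-0.0007,0,-0.1,0,0],[0,-0.0014,0,-0.1,0,0],[0,-0.002,0,-0.1,0,0]]'; python3 -c "from h import *;st()"
```

```text
time_s: 27.55
position: [598.4, -187.4, 185.9]
ee_rot: [175.8, 89.6, 88.3]
contact_force: [1.2, 13.0, 4.6]
gripper_width: 42.6
t 27.55 p [ 598.4 -187.4  185.9] yaw 2.5 tip dir [ 0.     0.007 -1.   ] F [ 1.2 13.   4.6] w 42.6 q [-24.  37.  94.   0.  49. -27.]
```

```bash
python3 -m jog '[[0,-0.001,0,-0.1,0,0],[0,-0.002,0,-0.2,0,0],[0,-0.0035,0,-0.3,0,0],[0,-0.0035,0,-0.3,0,0]]'; python3 -c "from h import *;st()"
```

```text
time_s: 27.95
position: [598.5, -187.7, 185.9]
ee_rot: [178.8, 89.6, 91.2]
contact_force: [3.3, 19.6, 5.3]
gripper_width: 42.4
t 27.95 p [ 598.5 -187.7  185.9] yaw 2.44 tip dir [-0.     0.008 -1.   ] F [ 3.3 19.6  5.3] w 42.4 q [-24.  37.  94.   1.  49. -27.]
```

```bash
python3 -m jog '[[0,-0.001,0,-0.1,0,0],[0,-0.002,0,-0.2,0,0],[0,-0.0035,0,-0.3,0,0],[0,-0.0038,0,-0.3,0,0]]'; python3 -c "from h import *;st()"
```

```text
time_s: 28.35
position: [598.6, -188.0, 185.9]
ee_rot: [-179.5, 89.5, 92.8]
contact_force: [3.6, 22.1, 6.0]
gripper_width: 42.7
t 28.35 p [ 598.6 -188.   185.9] yaw 2.37 tip dir [-0.     0.009 -1.   ] F [ 3.6 22.1  6. ] w 42.7 q [-24.  37.  94.   1.  49. -27.]
```

```bash
python3 -m jog '[[0,0.005,0,-0.3,0,0],[0,0.014,0,-0.5,0,0],[0,0.022,0.01,-0.5,0,0],[0,0.03,0.03,-0.5,0,0],[0,0.04,0.06,-0.5,0,0],[0,0.05,0.1,-0.5,0,0],[0,0.06,0.14,-0.5,0,0],[-0.03,0.09,0.16,-0.5,0,0],[-0.06,0.13,0.16,-0.5,0,0],[-0.07,0.17,0.16,-0.5,0,0],[-0.07,0.2,0.16,-0.5,0,0],[-0.07,0.2,0.16,-0.5,0,0]]'
python3 - <<'E'
from h import *
st()
im,d=cap('top','t9.png'); P=cloud('top',d); X,Y,Z=P[...,0],P[...,1],P[...,2]; ok=d>0
print('R',P[ok&(abs(X-600)<30)&(Y>-262)&(Y<-170)&(Z>26)&(Z<38)].max(0))
print('L',P[ok&(abs(X-600)<30)&(Y<142)&(Y>50)&(Z>26)&(Z<38)].min(0))
for k in ['housing_green','housing_red','tbolt','tape','oil_bottle','collet']:
    for b in optics.boxes_of(k,'top')[:1]: print(k,round(b['conf'],2),world('top',b['centre']).round(1))
cap('wrist','w9.png')
E
```

```text
time_s: 29.55
position: [527.6, 14.8, 346.8]
ee_rot: [157.3, 89.9, 69.8]
contact_force: [-0.1, -0.7, 0.5]
gripper_width: 42.9
t 29.55 p [527.6  14.8 346.8] yaw 2.55 tip dir [ 0.     0.001 -1.   ] F [-0.1 -0.7  0.5] w 42.9 q [-6. 18. 99.  0. 62. -8.]
R [ 629.99675446 -196.54048651   37.93532612]Traceback (most recent call last):
  File "<stdin>", line 5, in <module>
    return umr_minimum(a, axis, None, out, keepdims, initial, where)
ValueError: zero-size array to reduction operation minimum which has no identity
```

View pics/t9.png

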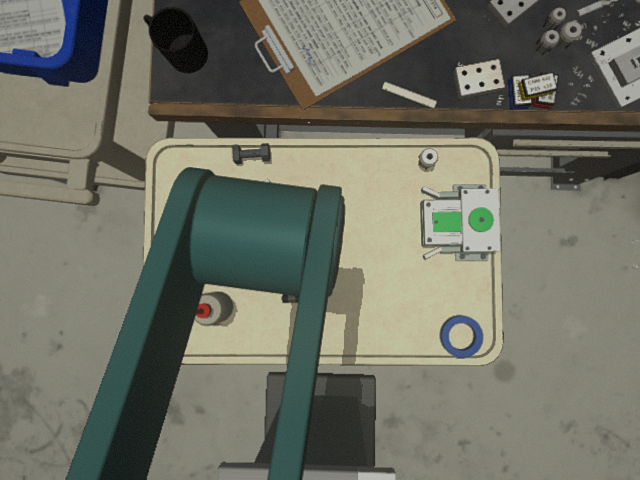

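The top view shows green in the right nest (lid edge px 421–460) and the bystanders at their original pixels. t8 shows red seated in the left nest. The tool is clear and raised, so I'll hand in.

Run:
```python
from h import *
im,d=cap('scene','s9.png'); st(); print(bot.finish_job())
```

```text
t 29.65 p [528.6  12.3 346.6] yaw 2.48 tip dir [ 0.001 -0.001 -1.   ] F [-0.5 -0.7 -0.2] w 42.4 q [-6. 18. 99. -0. 62. -9.]
the job is handed in; nothing more can be done
None
```

View pics/s9.png

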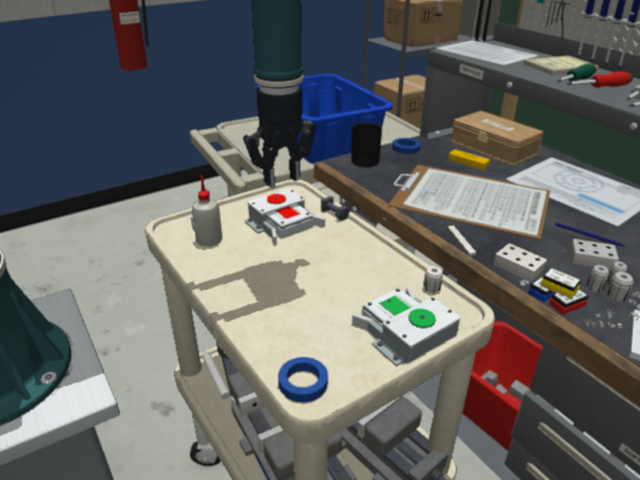

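Both housings are in their matching nests: red, the farther one, went first into the left nest, then green into the right. Both were slid flat with the half-open fingers, and I handed the job in at about 29.7 s.

- **Stops:** In each nest the force stepped up about where the pin was met. About 7 mm further on it rose to 20 N (left) and 22 N (right) with no further tip movement, which I took as the hard stop. The pins were out of sight under the hoods, so full pin travel is inferred from force and position. The estimated depths are about 68 mm (left) and 54 mm (right), both within the 50–80 mm range.
- **Last pictures:** Both housings sit straight in their nests, the oil bottle, collet, tape roll and T-bolt look unmoved, and the arm is clear of everything.
- **Failed check:** My last numeric check of the left housing and the bystanders failed because the arm hid the left nest from the top camera. For those I relied on the earlier top picture and the final scene picture.

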